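# Rock a jammed specimen carrier loose and pot it

### The arm

A 6-joint arm with a two-finger parallel gripper is mounted at the origin on the work surface. World frame = base frame: x ahead of the robot, y to its left, z up, the work surface at z = 0. Lengths are in m, angles in rad, forces in N, time in s.
With the tool pointing down it reaches from about 0.425 to 0.95 m from the base axis. Payload 3.5 kg.
Tool frame: the origin (TCP) lies between the finger pads; the fingertips stand ahead of it and the grasp point (between the pads) lies 11 mm behind it (env.tcp_to_tips is the z of the fingertips in the tool frame, in m); z points along the fingers, y is the line along which they close (so a half turn about z gives the same grasp; the last joint's range is limited). The gripper opens to 85 mm and grips with 20 to 120 N. Pads are 22 mm wide; open, the fingers measure 114 mm over their backs; the gripper's body (76 mm by 85 mm) begins 54 mm behind the grasp point. The pads swing forward as they close: fully open they stand 13 mm farther back than shut.
Start: joints at [-1.301, 0.286, 1.577, -0, 1.279, -0.15], TCP at [0.275, -0.616, 0.239] pointing down, gripper open.
Joint ranges: [-2.77, 2.77], [-0.9, 2.22], [0.21, 2.48], [-1.53, 4.67], [0.24, 2.81], [-2.84, 2.84]. Speed limits (rad/s): [2.79, 2.79, 3.14, 3.14, 3.14, 3.14].

### API

Orientations are given as a rotation vector (axis times angle).
In Python, from plant import env, viewer, ticket gives the robot as it stands.
- The arm moves only by the tool drive_tool, never from a script. Its argument "series" is a list of rows, each a list of 3 entries, a list of its own where there are three numbers: the turn, a rotation vector about the tool's x, y, z in rad, then the shift along the tool's x, y, z in mm, then the finger opening in mm, from 0 to 85.4. In form: [[[rx, ry, rz], [dx, dy, dz], hand], ...]. A call has 1 to 5 rows; each row shifts and turns the commanded pose from where the row before left it, along the tool's axes as they then stand; what a row does not reach is not made up. A row lasts 1/10 s, in which the tool goes at most 50 mm and 8.59 degrees, less where a joint would pass 70% of its speed; a pose out of reach is approached as far as the arm can. A call is refused whole if a number of a shift passes 50 or a number of a turn 0.15, either way. A call with a gripper value outside its range is refused whole. The fingers move at their own pace and stop on an object; "force" is the grip in N (left out, the last holds). Time passes only in rows, so rows that do not move let the fingers close. It gives the time, the measured TCP pose, the force, the opening and the grip force at its end, in the units of the state.
- env.get_obs(): the state, without advancing time (a new reading comes with each control period).
- viewer.get_image(name): name is "side" or "top"; returns a dict with "frame" (400x640x3 uint8, blue, green, red), "z_map" (400x640 float32, m along the optical axis (not along the pixel's ray), 0 where there is no reading), "vertical_fov" (degrees; the focal length in pixels is half the picture's height over the tangent of half this angle, whatever the lens; pixels are square), "cx", "cy" (the principal point, pixels), "world_to_cam" (4x4, takes a point from world to camera coordinates). Camera axes: x right, y up, looking along -z (the intrinsics and any distortion apply to the point x, -y, -z); pixel columns grow to the right and rows downward; lengths in m; the calibration is good to about 2 mm. A picture is of the moment at which its call begins.
- ticket.finish_job(): hands the job in; it is judged then, once.
Trained networks look in a picture, given as the dict that the camera call returned (one of the last four; its "shot" number tells which), for a name from the list of things; names that differ only in an ending like _2 or _b are one class to them, and where a whole thing is asked for, a point or a joint stands for the part that bears it (a point fixed in the world has none). Each returns a list of dicts, best first, with "confidence" (0 to 1); they miss things now and then, are a little off and sometimes report something else, mostly with a low value. They report only what shows in the picture. A call takes as long as a camera call. They do not tell look-alikes from the thing itself.
- viewer.boxes_of(picture, thing): "xy" ([column, row] in pixels, amid what is visible of it).
The state is a dict: "time": time; "q": joint angles; "joint_vel": joint speeds; "tau": joint torques, N m; "ee_pos": TCP position; "ee_rot": TCP orientation; "force": force on the tool from outside, world axes, zero at the start; "wrist_torque": the same for the moment, N m; "opening": finger opening in m; "gripper_force": force on a finger pad.
Only numpy, scipy, OpenCV 4.12 (cv2) and the standard library are available. Lean on these libraries where they do the work, as an engineer would, in place of code of your own. Each camera call takes 0.05 s, during which the arm holds its last target. There are 200 camera calls.

### The job

A specimen carrier has jammed in the sloped drying block, both ends of its crosspiece caught under the block's brass shoes. Take it by its bar, rock it along the block's length to one side and then the other until you feel each shoe come up against its stop, without forcing it there or wrenching at it, then draw it straight out. Lower it, foot first, to the bottom of the empty white pot and leave it standing there, not dropped in, with the pot and everything else on the bench where it was.

Things in the scene. Friction and masses are not known exactly. Their poses are not given: they have to be found in the camera images.
- block: Sloped steel drying block, 144 mm long (y), 46 mm thick, on a fixed base 130 x 166 mm. Origin: on the bench under the well's floor, 5 mm behind the base's centre; x to its back, y along the block, z up. Its one well, a slot, slopes 30 degrees, mouth towards -x: the well's axis is (-0.5, 0, 0.866) here. The slot is 18.4 mm wide (1.2 mm play each side of the carrier), 122 mm long, 76 mm deep.
- well_floor (a point): Centre of the well's floor, where the carrier's foot rests, 36 mm above the bench; axes as the block's. The foot sits in a pocket 18 mm deep with 1 mm play in y, so the carrier can only rock along the block (in its own y-z plane) about carrier_foot, or be drawn up the well.
- shoe_pos (a point): Where the brass friction shoe at the slot's +y end hooks its lip over the crosspiece's end, at the slot's mouth (inner edge of the lip as built). The lip overlaps the crosspiece by 6 mm, 3 mm above it: pulled straight, the carrier lifts 3 mm and is held fast. The shoe slides outward against about 9 N friction, has no spring and stays where pushed.
- shoe_neg (a point): The same for the shoe at the -y end. Each shoe has 8 mm of travel, then a solid stop; the lip clears the crosspiece only when it has been pushed at least 6 mm and the bar is upright in the well again. Before the crosspiece meets the shoe there is a hidden free play of 0.5 to 11.5 mm, different for each shoe and each time, so the stop is met at a lean anywhere from about 10 to 23 degrees and must be felt.
- carrier: The jammed carrier: aluminium, 145 mm long, its upper 57 mm a 16 x 16 mm bar, 0.1 to 0.17 kg, with a round foot (20 mm disc, axis along its own x) on a 10 x 16 mm neck, and a crosspiece 50 mm long along its own y, 16 mm thick, 60 to 68 mm from the foot's end. Origin: centre of the foot's end; z along the bar to its top. At first in the well: z up the well but leaning up to 13 degrees to either side, y along the block.
- carrier_foot (a point): Rocking centre: centre of the round foot, on the bar's axis 10 mm from the foot's end; axes as the carrier's. The crosspiece's top is 58 mm and the grip 112 mm from here, so forces at the crosspiece are about twice those at the grip.
- carrier_grip (a point): Point on the bar's axis 122 mm from the foot's end, 23 mm below the top, 46 mm above the block's mouth: grip here, fingers on the +y and -y faces. Rocking takes about 5 N here while a shoe slides and rises by some 5 N per degree at its stop; 10 N is surely the stop. Forcing it a few degrees past the stop in a firm grip (150 N between carrier and block) damages it.
- pot: Empty heavy white ceramic pot on the bench, 84 mm across the mouth tapering to 67 mm at the foot, 75 mm tall, wall 4 mm, 0.7 kg. Origin: centre of its underside; z up.
- pot_in (a point): Centre of the pot's inner floor.
- pot_rim (a point): Centre of the pot's mouth, 75 mm above the bench.
- spare: A second carrier of the same shape lying flat on the bench, foot towards its own -x; not part of the job. Bystander; origin at the centre of its underside as it lies, 60 mm from the foot's end.
- glue: Small white bottle with a black cap, 34 mm across, 85 mm tall, standing. Bystander; origin at the centre of its underside, on the bench.
- stone: Stone sample about 42 x 34 x 29 mm. Bystander; origin at the centre of its underside, on the bench.
- mug: Blue mug, 80 mm across, 95 mm tall. Bystander; origin at the centre of its underside, on the bench.
- jar: Amber jar with a lid, 64 mm across, 80 mm tall. Bystander; origin at the centre of its underside, on the bench.
- brush: Hand brush lying on the bench. Bystander; origin at the centre of its underside, on the bench.
- finds_box: Open cardboard box 100 x 140 x 35 mm with two finds in it. Bystander; origin at the centre of its underside, on the bench.
Things that resemble listed ones, but are neither listed nor needed, are in the scene too. What is shaped like the pot but green or purple is not meant.

How it is judged:
By the outcome, as a careful person would: the job done as asked, in the order asked, and still so for the second after the job is handed in, with the robot touching nothing.
It also fails if it takes over 72 s, if anything falls off the work surface, if the arm or the gripper's body presses on something with over 40 N, if the wrist force passes 120 N, or if a joint passes its speed limit or range.

## Working session

There is one attempt and no reset: what is moved stays moved. The work goes in short steps, Python scripts to look and compute and a tool call to move; the robot and the scene stay as the last step left them, time stands still between calls to the robot, and variables do not carry over. Pictures are saved under pics/ and viewed, at most 10 in all, crops included, and the job is handed in when it is done.

Besides the shell and the picture viewer there is one more tool, called as name([rows], argument=value, ...), one row to a line, values as JSON. drive_tool: Moves the arm, as the interface text tells. Its arguments: {"type":"object","properties":{"series":{"type":"array"},"force":{"type":"number"}},"required":["series"]}

```bash
mkdir -p pics
cat > h.py <<'E'
import numpy as np, cv2
from scipy.spatial.transform import Rotation as R
from plant import env, viewer, ticket
def cam(p):
    h,w=p["frame"].shape[:2]; f=h/2/np.tan(np.radians(p["vertical_fov"])/2); return f,p["cx"],p["cy"],np.linalg.inv(p["world_to_cam"])
def pt(p,u,v,d=None):
    f,cx,cy,T=cam(p); u=np.asarray(u,float);v=np.asarray(v,float)
    if d is None: d=p["z_map"][v.round().astype(int),u.round().astype(int)]
    c=np.stack([(u-cx)/f*d,-(v-cy)/f*d,-d*np.ones_like(u),np.ones_like(u)],-1)
    return (c@T.T)[...,:3]
def proj(p,X):
    f,cx,cy,_=cam(p); c=p["world_to_cam"]@np.r_[X,1]; return np.array([cx+f*c[0]/-c[2],cy-f*c[1]/-c[2]])
def cloud(p):
    v,u=np.mgrid[:400,:640]; P=pt(p,u,v); P[p["z_map"]==0]=np.nan; return P
E
python3 - <<'E'
from h import *
ims=[]
for n in ("side","top"):
    p=viewer.get_image(n); ims.append(p["frame"]); print(n,{k:p[k] for k in p if k not in("frame","z_map")})
    cv2.imwrite(f"pics/{n}0.png",p["frame"])
    for t in ("block","carrier","carrier_grip","shoe_pos","shoe_neg","pot","pot_rim","spare","glue"):
        print(t,[(np.round(b["xy"]),round(b["confidence"],2),pt(p,*b["xy"]).round(3)) for b in viewer.boxes_of(p,t)[:4]])
print(env.get_obs(),env.tcp_to_tips)
E
```

```text
side {'vertical_fov': 55.090918604159, 'cx': 306.32581598891494, 'cy': 196.07763836736538, 'world_to_cam': array([[-0.99505032, -0.09846829,  0.01337405,  0.55560776],
       [ 0.08389993, -0.76035518,  0.64406584, -0.1235492 ],
       [-0.05325103,  0.642     ,  0.76485314, -1.02786723],
       [ 0.        ,  0.        ,  0.        ,  1.        ]]), 'shot': 1}
block [(array([326., 159.]), 0.58, array([ 0.519, -0.19 ,  0.068]))]
carrier [(array([343., 130.]), 0.56, array([ 0.479, -0.252,  0.13 ]))]
carrier_grip [(array([357., 223.]), 0.7, array([0.423, 0.005, 0.03 ])), (array([344., 126.]), 0.65, array([ 0.477, -0.255,  0.143]))]
shoe_pos [(array([325., 156.]), 0.68, array([ 0.524, -0.197,  0.073]))]
shoe_neg [(array([326., 155.]), 0.59, array([ 0.522, -0.201,  0.076]))]
pot [(array([318., 332.]), 0.94, array([0.503, 0.299, 0.006])), (array([372., 257.]), 0.78, array([0.38 , 0.094, 0.014])), (array([305., 270.]), 0.61, array([0.547, 0.15 , 0.011])), (array([361., 120.]), 0.18, array([ 0.418, -0.392,  0.059]))]
pot_rim [(array([314., 333.]), 0.95, array([0.511, 0.301, 0.005])), (array
[... 1751 characters left out ...]
0.612, -0.007,  0.055]))]
{'time': 1.0, 'q': array([-1.30102435e+00,  2.86299218e-01,  1.57669195e+00, -4.27227134e-07,
        1.27856761e+00, -1.50005485e-01]), 'joint_vel': array([-0.00044419, -0.00017511,  0.00103777, -0.00075192,  0.00062909,
        0.00067679]), 'tau': array([-1.12618302e-03, -4.05970502e+01, -2.92949367e+01, -1.38730416e-04,
        5.60981407e-04, -1.65450693e-06]), 'ee_pos': array([ 0.27512393, -0.61638301,  0.23932975]), 'ee_rot': array([3.07261445e+00, 6.54547341e-01, 2.54316334e-06]), 'force': array([ 0.19249486,  0.0849274 , -0.32384558]), 'wrist_torque': array([-0.02383088,  0.01501105, -0.0160062 ]), 'gripper_force': 0.0, 'opening': 0.08567937879846214} 0.008
```

View pics/side0.png

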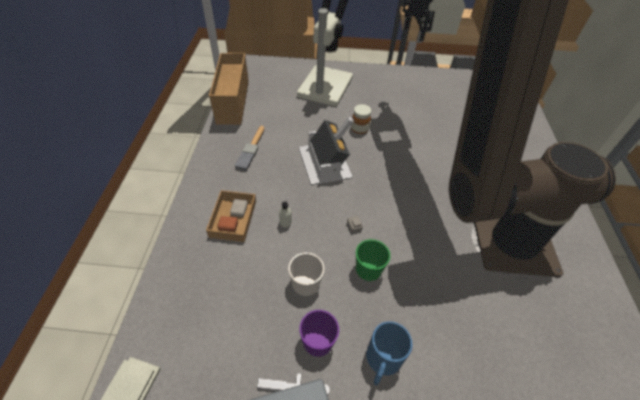

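View pics/top0.png

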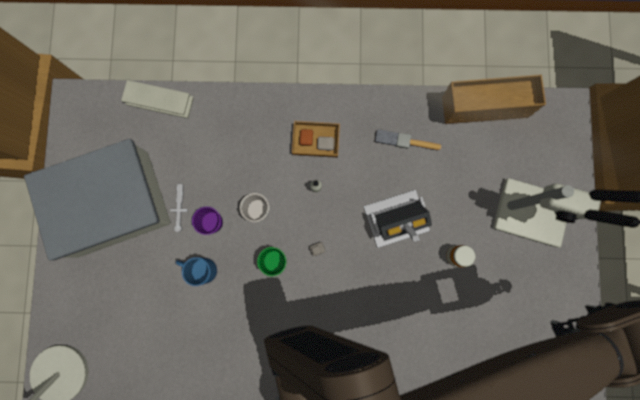

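Run:
```python
from h import *
A=[];PT=[];C=[]
for n in ("side","top"):
    p=viewer.get_image(n); P=cloud(p); v,u=np.mgrid[:400,:640]
    near=(abs(P[...,0]-.53)<.13)&(abs(P[...,1]+.23)<.13)
    g=P[(P[...,2]<.03)&(P[...,2]>-.02)&near]; print(n,"bench z",np.percentile(P[(abs(P[...,0]-.5)<.1)&(abs(P[...,1]+.0)<.1)][:,2],[5,50,95]).round(4))
    hsv=cv2.cvtColor(p["frame"],cv2.COLOR_BGR2HSV)
    base=near&(P[...,2]<.035)&(P[...,2]>.004)&(hsv[...,2]>150)&(hsv[...,1]<40)
    print("base z",np.percentile(P[base][:,2],[10,50,90]).round(4),base.sum())
    r=cv2.minAreaRect(P[base][:,:2].astype(np.float32)*1000); print(r,cv2.boxPoints(r).round(0).tolist())
    bar=near&(P[...,2]>.118)&(P[...,0]<.52); Q=P[bar]; print("bar",len(Q))
    A.append(Q)
    pot=(abs(P[...,0]-.54)<.08)&(abs(P[...,1]-.18)<.08)&(P[...,2]>.06)&(P[...,2]<.09); Q=P[pot]; print("pot",len(Q),cv2.minEnclosingCircle(Q[:,:2].astype(np.float32)),np.median(Q[:,2]),Q[:,:2].mean(0))
    x,y=map(int,proj(p,[.51,-.23,.1])); c1=cv2.resize(p["frame"][y-38:y+37,x-50:x+50],(400,300),interpolation=cv2.INTER_CUBIC)
    x,y=map(int,proj(p,[.545,.18,.04])); c2=cv2.resize(p["frame"][y-38:y+37,x-50:x+50],(400,300),interpolation=cv2.INTER_CUBIC)
    C.append(np.hstack([c1,c2]))
    for Q in (A[-1],):
        for z0 in np.arange(.12,.17,.008):
            s=Q[(Q[:,2]>=z0)&(Q[:,2]<z0+.008)]
            if len(s): print(round(z0,3),len(s),s.mean(0).round(4),s.min(0).round(3),s.max(0).round(3))
cv2.imwrite("pics/c1.png",np.vstack(C))
```

```text
side bench z [-0.0016  0.0011  0.0204]
base z [0.0052 0.0071 0.009 ] 422
((526.0904541015625, -242.41299438476562), (129.24473571777344, 168.42556762695312), 19.610652923583984) [[437.0, -185.0], [493.0, -343.0], [615.0, -300.0], [559.0, -141.0]]
bar 137
pot 381 ((0.5423131585121155, 0.17895571887493134), 0.0426676906645298) 0.07318373264807121 [0.54233502 0.17665087]
0.12 21 [ 0.482  -0.2518  0.1242] [ 0.469 -0.259  0.12 ] [ 0.492 -0.246  0.127]
0.128 21 [ 0.4791 -0.254   0.1315] [ 0.467 -0.263  0.128] [ 0.49  -0.246  0.135]
0.136 24 [ 0.4731 -0.2552  0.1399] [ 0.459 -0.268  0.136] [ 0.485 -0.25   0.143]
0.144 22 [ 0.4698 -0.2565  0.1476] [ 0.457 -0.266  0.144] [ 0.479 -0.25   0.152]
0.152 29 [ 0.4639 -0.2602  0.156 ] [ 0.452 -0.273  0.152] [ 0.475 -0.252  0.16 ]
0.16 17 [ 0.4632 -0.2618  0.1625] [ 0.455 -0.271  0.16 ] [ 0.47  -0.257  0.166]
top bench z [-0.005  -0.0006  0.0053]
base z [0.0045 0.0064 0.0096] 469
((525.4073486328125, -244.5462646484375), (130.459228515625, 164.8804168701172), 18.565492630004883) [[437.0, -187.0], [490.0, -343.0], [613.0, -302.0], [561.0, -146.0]]
bar 112
pot 174 ((0.5431444048881531, 0.17932993173599243), 0.04207811877131462) 0.07249118982564451 [0.54568215 0.18244941]
0.12 16 [ 0.4873 -0.2548  0.1235] [ 0.477 -0.262  0.12 ] [ 0.494 -0.249  0.128]
0.128 15 [ 0.4811 -0.257   0.1325] [ 0.468 -0.264  0.129] [ 0.488 -0.25   0.136]
0.136 12 [ 0.4752 -0.2579  0.1399] [ 0.46  -0.265  0.136] [ 0.485 -0.251  0.144]
0.144 16 [ 0.4734 -0.2586  0.148 ] [ 0.462 -0.269  0.144] [ 0.479 -0.252  0.152]
0.152 27 [ 0.4648 -0.2637  0.1569] [ 0.454 -0.274  0.152] [ 0.476 -0.256  0.16 ]
0.16 23 [ 0.4625 -0.265   0.1624] [ 0.454 -0.273  0.16 ] [ 0.47  -0.257  0.165]
```

View pics/c1.png

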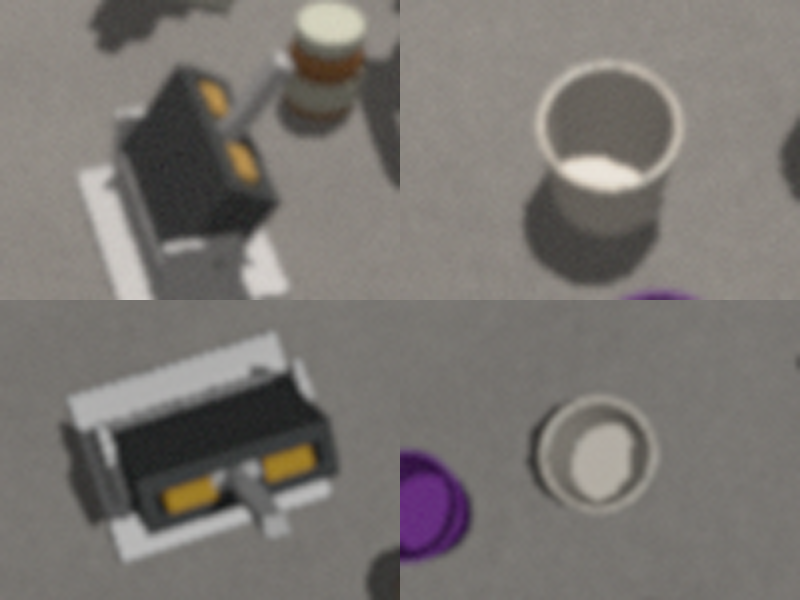

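Three pot-shaped things: white (306,274 side / 254,207 top), green (372,258), purple (319,333). The white one at world (0.543, 0.179) fits the description, and the crop shows it empty. The bar stands out of the block near (343,130) in the side view.

```bash
cat >> h.py <<'E'
yaw=np.radians(19.1); X=np.array([np.cos(yaw),np.sin(yaw),0]); Y=np.array([-np.sin(yaw),np.cos(yaw),0]); Z=np.array([0,0,1.])
W=-.5*X+.866*Z; U=np.cross(Y,W)
FLOOR=np.array([.5305,-.2419,.036]); PIV=FLOOR+.010*W
def axis(l): return np.cos(l)*W+np.sin(l)*Y   # lean l towards +y
def frame(l):
    w=axis(l); return np.stack([U,np.cross(w,U),w],1)
def plan(Rt,pt_):
    o=env.get_obs(); R0=R.from_rotvec(o["ee_rot"]).as_matrix()
    print("pos",o["ee_pos"].round(4),"turn(tool)",R.from_matrix(R0.T@Rt).as_rotvec().round(4),"shift in now-tool mm",(R0.T@(pt_-o["ee_pos"])*1e3).round(1),"shift in target-tool mm",(Rt.T@(pt_-o["ee_pos"])*1e3).round(1))
def st():
    o=env.get_obs(); print({k:np.round(o[k],3) for k in o if k not in("tau","joint_vel")})
def barpts():
    out=[]
    for n in("side","top"):
        p=viewer.get_image(n);P=cloud(p);d=P-FLOOR
        out.append(P[(abs(d@Y)<.07)&(d@W>.09)&(d@W<.16)&(abs(d@U)<.02)])
    return out
def fitbar(Qs):
    from scipy.optimize import least_squares
    def f(x,Q):
        F=frame(x[0]); q=(Q-PIV-x[1]*Y-x[2]*U)@F; q=q-[0,0,.1065]; h=np.array([.008,.008,.0285])
        a=abs(q)-h; return np.linalg.norm(np.maximum(a,0),axis=1)+np.minimum(a.max(1),0)
    for Q in Qs+[np.vstack(Qs)]:
        for fx in (0,1):
            g=(lambda x:np.r_[f(np.r_[x[0],0 if fx==0 else x[1],x[2]],Q)*1e3,x[1:]*1e3*.5])
            best=min((least_squares(g,[l,0,0],loss="soft_l1") for l in(-.2,0,.2)),key=lambda s:s.cost)
            print(len(Q),"lean deg",np.degrees(best.x[0]).round(2),"dy,dx mm",(best.x[1:]*1e3).round(2),best.cost.round(1))
E
python3 - <<'E'
from h import *
Qs=barpts(); fitbar(Qs)
w=frame(0)
for s in (1,-1):
    Rt=np.stack([-s*w[:,0],s*w[:,1],-w[:,2]],1)
    print(np.linalg.det(Rt)); plan(Rt,FLOOR+.175*W)
E
```

```text
146 lean deg 0.79 dy,dx mm [ 0.   -1.99] 83.4
146 lean deg 0.27 dy,dx mm [ 1.   -1.99] 82.9
114 lean deg 0.02 dy,dx mm [ 0.   -1.94] 49.0
114 lean deg 0.55 dy,dx mm [-1.04 -1.94] 48.6
260 lean deg 0.56 dy,dx mm [ 0.   -2.04] 144.1
260 lean deg 0.19 dy,dx mm [ 0.72 -2.03] 143.8
0.9999120019359997
pos [ 0.2751 -0.6163  0.2393] turn(tool) [-0.7915 -0.0343 -2.9537] shift in now-tool mm [ 298.7 -245.4   51.8] shift in target-tool mm [-213.4  270.3  183. ]
0.9999120019359997
pos [ 0.2751 -0.6163  0.2393] turn(tool) [-0.0227  0.5233  0.0845] shift in now-tool mm [ 298.7 -245.4   51.8] shift in target-tool mm [ 213.4 -270.3  183. ]
```

drive_tool([
  [[-0.005, 0.131, 0.021], [0, 0, 0], 85],
  [[-0.005, 0.131, 0.021], [0, 0, 0], 85],
  [[-0.005, 0.131, 0.021], [0, 0, 0], 85],
  [[-0.005, 0.131, 0.021], [0, 0, 0], 85],
], force=40)

```text
time: 1.6
ee_pos: [0.2752, -0.6169, 0.2405]
ee_rot: [-2.91, -0.49, -0.788]
force: [-0.9, 0.2, -1.2]
opening: 0.085
gripper_force: 0.0
```

drive_tool([
  [[0, 0, 0], [21, -27, 10], 85],
  [[0, 0, 0], [21, -27, 10], 85],
  [[0, 0, 0], [21, -27, 10], 85],
  [[0, 0, 0], [21, -27, 10], 85],
  [[0, 0, 0], [21, -27, 10], 85],
])

```text
time: 2.1
ee_pos: [0.3406, -0.4496, 0.249]
ee_rot: [-2.911, -0.49, -0.78]
force: [1.0, 0.1, 0.7]
opening: 0.085
gripper_force: 0.0
```

drive_tool([
  [[0, 0, 0], [21, -27, 10], 85],
  [[0, 0, 0], [21, -27, 10], 85],
  [[0, 0, 0], [21, -27, 10], 85],
  [[0, 0, 0], [21, -27, 10], 85],
  [[0, 0, 0], [21, -27, 10], 85],
])

```text
time: 2.6
ee_pos: [0.4058, -0.284, 0.2588]
ee_rot: [-2.911, -0.49, -0.781]
force: [0.5, 1.1, 0.4]
opening: 0.0849
gripper_force: 0.0
```

drive_tool([
  [[0, 0, 0], [0, 0, 0], 85],
  [[0, 0, 0], [0, 0, 0], 85],
])

```text
time: 2.8
ee_pos: [0.4057, -0.2849, 0.2589]
ee_rot: [-2.911, -0.493, -0.78]
force: [-0.4, -0.6, 0.1]
opening: 0.0849
gripper_force: 0.0
```

Run:
```python
from h import *
w=frame(np.radians(.4)); Rt=np.stack([w[:,0],-w[:,1],-w[:,2]],1)
plan(Rt,FLOOR-.002*U+.175*w[:,2]); plan(Rt,FLOOR-.002*U+.111*w[:,2]); st()
```

```text
pos [ 0.4057 -0.2849  0.2589] turn(tool) [-0.009  -0.0004  0.0017] shift in now-tool mm [ 0.8 -0.9 84.1] shift in target-tool mm [ 0.9 -1.6 84. ]
pos [ 0.4057 -0.2849  0.2589] turn(tool) [-0.009  -0.0004  0.0017] shift in now-tool mm [  0.8  -0.3 148.1] shift in target-tool mm [  0.9  -1.6 148. ]
{'time': np.float64(2.8), 'q': array([-1.072, -0.254,  2.148,  0.556,  1.212, -0.027]), 'ee_pos': array([ 0.406, -0.285,  0.259]), 'ee_rot': array([-2.911, -0.493, -0.78 ]), 'force': array([-0.376, -0.56 ,  0.142]), 'wrist_torque': array([-0.088,  0.174, -0.027]), 'gripper_force': np.float64(0.0), 'opening': np.float64(0.085)}
```

drive_tool([
  [[-0.009, 0, 0], [1, -1, 30], 85],
  [[0, 0, 0], [0, 0, 40], 85],
  [[0, 0, 0], [0, 0, 30], 85],
  [[0, 0, 0], [0, 0, 0], 85],
])

```text
time: 3.2
ee_pos: [0.4523, -0.2665, 0.168]
ee_rot: [-2.914, -0.485, -0.776]
force: [-0.5, 0.7, -0.7]
opening: 0.085
gripper_force: 0.0
```

Run:
```python
from h import *
st()
w=frame(np.radians(.4)); Rt=np.stack([w[:,0],-w[:,1],-w[:,2]],1); plan(Rt,FLOOR-.002*U+.111*w[:,2])
C=[]
for n in("side","top"):
    p=viewer.get_image(n); x,y=map(int,proj(p,[.47,-.25,.14])); C.append(cv2.resize(p["frame"][y-40:y+40,x-40:x+40],(400,400),interpolation=cv2.INTER_CUBIC))
cv2.imwrite("pics/c2.png",np.hstack(C))
```

```text
{'time': np.float64(3.2), 'q': array([-0.958, -0.091,  2.185,  0.612,  0.986, -0.046]), 'ee_pos': array([ 0.452, -0.267,  0.168]), 'ee_rot': array([-2.914, -0.485, -0.776]), 'force': array([-0.52 ,  0.701, -0.674]), 'wrist_torque': array([-0.031,  0.216, -0.038]), 'gripper_force': np.float64(0.0), 'opening': np.float64(0.085)}
pos [ 0.4523 -0.2665  0.168 ] turn(tool) [-0.0081  0.0024 -0.0038] shift in now-tool mm [ 3.1  1.6 44.3] shift in target-tool mm [ 3.   1.2 44.3]
```

View pics/c2.png

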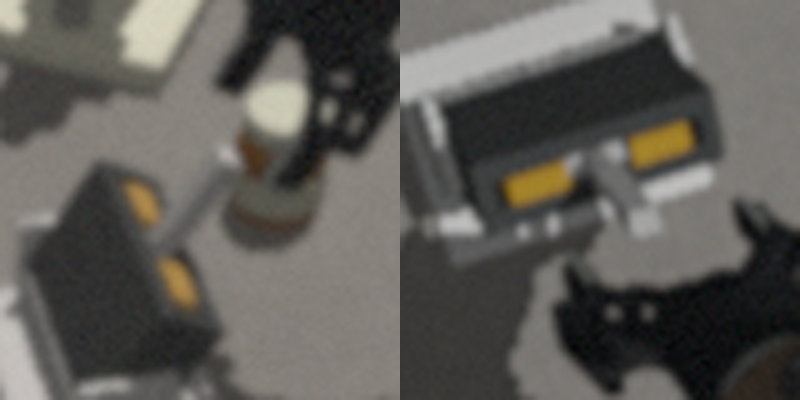

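The fingers (575,275 and 745,215 in the crop) straddle the bar's top at (648,220). I'll go ahead and close on it.

drive_tool([
  [[-0.004, 0, 0], [3, 1, 15], 85],
  [[-0.004, 0, 0], [0, 0.5, 15], 85],
  [[0, 0, 0], [0, 0, 14], 85],
  [[0, 0, 0], [0, 0, 0], 60],
  [[0, 0, 0], [0, 0, 0], 40],
], force=25)

```text
time: 3.8
ee_pos: [0.4774, -0.2625, 0.1366]
ee_rot: [-2.927, -0.486, -0.789]
force: [-0.4, 1.2, 0.1]
opening: 0.0587
gripper_force: 0.0
```

drive_tool([
  [[0, 0, 0], [0, 0, 0], 30],
  [[0, 0, 0], [0, 0, 0], 24],
  [[0, 0, 0], [0, 0, 0], 20],
])

```text
time: 4.1
ee_pos: [0.4774, -0.2621, 0.1365]
ee_rot: [-2.927, -0.486, -0.789]
force: [1.3, 0.1, -0.3]
opening: 0.0199
gripper_force: 0.0
```

Run:
```python
from h import *
st()
w=frame(np.radians(.4)); Rt=np.stack([w[:,0],-w[:,1],-w[:,2]],1); plan(Rt,FLOOR-.002*U+.111*w[:,2])
fitbar(barpts())
```

```text
{'time': np.float64(4.1), 'q': array([-0.906, -0.01 ,  2.176,  0.649,  0.887, -0.061]), 'ee_pos': array([ 0.477, -0.262,  0.136]), 'ee_rot': array([-2.927, -0.486, -0.789]), 'force': array([ 1.288,  0.149, -0.349]), 'wrist_torque': array([-0.074,  0.254, -0.004]), 'gripper_force': np.float64(0.0), 'opening': np.float64(0.02)}
pos [ 0.4774 -0.2621  0.1365] turn(tool) [ 0.0083 -0.0009  0.    ] shift in now-tool mm [-3.  -2.6  4.4] shift in target-tool mm [-3.  -2.5  4.4]
269 lean deg 2.17 dy,dx mm [0.   4.26] 2280.5
269 lean deg 1.03 dy,dx mm [2.42 4.27] 2278.5
232 lean deg -1.29 dy,dx mm [0.   0.84] 1933.4
232 lean deg 0.28 dy,dx mm [-3.66  0.78] 1929.9
501 lean deg 1.36 dy,dx mm [0.   4.17] 4298.6
501 lean deg -0.98 dy,dx mm [5.16 4.22] 4282.1
```

drive_tool([
  [[0.008, 0, 0], [-3, -1, 4], 20],
  [[0, 0, 0], [0, 0, 0], 20],
  [[0, 0, 0], [0, 0, 0], 18],
  [[0, 0, 0], [0, 0, 0], 17],
])

```text
time: 4.6
ee_pos: [0.4764, -0.261, 0.1308]
ee_rot: [-2.919, -0.488, -0.784]
force: [-0.1, 0.3, -0.5]
opening: 0.0167
gripper_force: 0.1
```

drive_tool([
  [[0, 0, 0], [0, 0, 0], 16],
  [[0, 0, 0], [0, 0, 0], 14],
  [[0, 0, 0], [0, 0, 0], 12],
])

```text
time: 4.9
ee_pos: [0.4764, -0.2608, 0.1308]
ee_rot: [-2.918, -0.488, -0.784]
force: [0.1, 0.3, 0.2]
opening: 0.0157
gripper_force: 25.2
```

Run:
```python
from h import *
st()
w=frame(np.radians(.4)); Rt=np.stack([w[:,0],-w[:,1],-w[:,2]],1); plan(Rt,FLOOR-.002*U+.111*w[:,2])
```

```text
{'time': np.float64(4.9), 'q': array([-0.907,  0.   ,  2.178,  0.654,  0.887, -0.071]), 'ee_pos': array([ 0.476, -0.261,  0.131]), 'ee_rot': array([-2.918, -0.488, -0.784]), 'force': array([0.096, 0.266, 0.215]), 'wrist_torque': array([0.094, 0.294, 0.015]), 'gripper_force': np.float64(25.188), 'opening': np.float64(0.016)}
pos [ 0.4764 -0.2608  0.1308] turn(tool) [-0.0013 -0.0005 -0.0002] shift in now-tool mm [ 0.3 -1.  -0.2] shift in target-tool mm [ 0.3 -1.  -0.2]
```

drive_tool([
  [[-0.02, 0, 0], [0, -2.02, 0], 12],
  [[-0.02, 0, 0], [0, -2.02, 0], 12],
  [[-0.02, 0, 0], [0, -2.02, 0], 12],
  [[-0.02, 0, 0], [0, -2.02, 0], 12],
], force=40)

```text
time: 5.3
ee_pos: [0.4738, -0.253, 0.1306]
ee_rot: [-2.993, -0.467, -0.824]
force: [0.2, 1.4, -0.8]
opening: 0.0154
gripper_force: 41.6
```

drive_tool([
  [[-0.02, 0, 0], [0, -2.02, 0], 12],
  [[-0.02, 0, 0], [0, -2.02, 0], 12],
])

```text
time: 5.5
ee_pos: [0.4728, -0.2497, 0.1305]
ee_rot: [2.96, 0.446, 0.824]
force: [-0.1, -1.5, -0.3]
opening: 0.0156
gripper_force: 41.8
```

drive_tool([
  [[-0.02, 0, 0], [0, -2.02, 0], 12],
  [[0, 0, 0], [0, 0, 0], 12],
])

```text
time: 5.7
ee_pos: [0.4722, -0.2474, 0.1301]
ee_rot: [2.943, 0.435, 0.823]
force: [-0.3, -0.9, -0.6]
opening: 0.0158
gripper_force: 41.6
```

```bash
cat >> h.py <<'E'
def rock():
    o=env.get_obs(); M=R.from_rotvec(o["ee_rot"]).as_matrix(); a=-M[:,2]; d=o["ee_pos"]-(PIV-.002*U)
    l1=np.degrees(np.arctan2(a@Y,a@W)); l2=np.degrees(np.arctan2(d@Y,d@W)); t=np.cross(U,a)
    print("lean by rot",l1.round(2),"by pos",l2.round(2),"radius",(np.hypot(d@Y,d@W)*1e3).round(1),"offU",(d@U*1e3).round(1),"F tool",(M.T@o["force"]).round(1),"T tool",(M.T@o["wrist_torque"]).round(2),"grip",round(o["gripper_force"],1),"t",o["time"])
E
python3 -c "from h import *;rock()"
```

```text
lean by rot 8.47 by pos 7.93 radius 100.9 offU -0.2 F tool [-0.8  0.7  0.3] T tool [ 0.18 -0.36 -0.03] grip 41.6 t 5.7
```

drive_tool([
  [[-0.02, 0, 0], [0, -2.02, 0], 12],
  [[-0.02, 0, 0], [0, -2.02, 0], 12],
])

```text
time: 5.9
ee_pos: [0.4713, -0.2439, 0.1296]
ee_rot: [2.906, 0.413, 0.822]
force: [0.4, -2.5, -0.3]
opening: 0.0152
gripper_force: 41.8
```

drive_tool([
  [[-0.02, 0, 0], [0, -2.02, 0], 12],
  [[0, 0, 0], [0, 0, 0], 12],
])

```text
time: 6.1
ee_pos: [0.4708, -0.2415, 0.1292]
ee_rot: [2.888, 0.403, 0.822]
force: [0.8, -1.6, -1.2]
opening: 0.0154
gripper_force: 41.4
```

```bash
python3 -c "from h import *;rock()"
```

```text
lean by rot 11.92 by pos 11.37 radius 100.9 offU -0.2 F tool [-0.4  1.5  1.5] T tool [ 0.   -0.36 -0.02] grip 41.4 t 6.1
```

drive_tool([
  [[-0.02, 0, 0], [0, -2.02, 0], 12],
])

```text
time: 6.2
ee_pos: [0.4704, -0.2401, 0.129]
ee_rot: [2.87, 0.392, 0.821]
force: [0.9, -0.9, -0.4]
opening: 0.0155
gripper_force: 41.7
```

drive_tool([
  [[-0.02, 0, 0], [0, -2.02, 0], 12],
])

```text
time: 6.3
ee_pos: [0.47, -0.2381, 0.1286]
ee_rot: [2.851, 0.381, 0.82]
force: [-0.2, -2.8, 0.2]
opening: 0.0153
gripper_force: 41.7
```

drive_tool([
  [[-0.02, 0, 0], [0, -2.02, 0], 12],
])

```text
time: 6.4
ee_pos: [0.4696, -0.2362, 0.1282]
ee_rot: [2.832, 0.371, 0.819]
force: [2.5, -5.3, -2.2]
opening: 0.0155
gripper_force: 41.3
```

```bash
python3 -c "from h import *;rock()"
```

```text
lean by rot 15.41 by pos 14.53 radius 100.9 offU -0.1 F tool [-0.5  5.   3.6] T tool [-0.08 -0.42 -0.01] grip 41.3 t 6.4
```

drive_tool([
  [[-0.02, 0, 0], [0, -2.02, 0], 12],
])

```text
time: 6.5
ee_pos: [0.4695, -0.2354, 0.1283]
ee_rot: [2.81, 0.36, 0.818]
force: [2.2, -11.5, -3.8]
opening: 0.0155
gripper_force: 48.3
```

drive_tool([
  [[-0.015, 0, 0], [0, -1.5, 0], 12],
])

```text
time: 6.6
ee_pos: [0.4694, -0.2349, 0.1285]
ee_rot: [2.794, 0.352, 0.817]
force: [3.9, -15.9, -4.6]
opening: 0.0158
gripper_force: 59.2
```

```bash
python3 -c "from h import *;rock()"
```

```text
lean by rot 17.72 by pos 15.21 radius 101.4 offU 0.2 F tool [-3.6 14.6  8. ] T tool [ 0.07 -0.95 -0.12] grip 59.2 t 6.6
```

drive_tool([
  [[0.02, 0, 0], [0, 2.02, 0], 12],
  [[0.02, 0, 0], [0, 2.02, 0], 12],
  [[0.02, 0, 0], [0, 2.02, 0], 12],
  [[0.02, 0, 0], [0, 2.02, 0], 12],
  [[0.02, 0, 0], [0, 2.02, 0], 12],
])

```text
time: 7.1
ee_pos: [0.4708, -0.242, 0.1293]
ee_rot: [2.896, 0.407, 0.822]
force: [0.0, 1.2, -0.5]
opening: 0.0155
gripper_force: 41.6
```

drive_tool([
  [[0.02, 0, 0], [0, 2.02, 0], 12],
  [[0.02, 0, 0], [0, 2.02, 0], 12],
  [[0.02, 0, 0], [0, 2.02, 0], 12],
  [[0.02, 0, 0], [0, 2.02, 0], 12],
  [[0.02, 0, 0], [0, 2.02, 0], 12],
])

```text
time: 7.6
ee_pos: [0.4733, -0.252, 0.1308]
ee_rot: [2.987, 0.461, 0.824]
force: [0.9, 1.0, -0.1]
opening: 0.0157
gripper_force: 41.5
```

drive_tool([
  [[0.02, 0, 0], [0, 2.02, 0], 12],
  [[0.02, 0, 0], [0, 2.02, 0], 12],
  [[0.02, 0, 0], [0, 2.02, 0], 12],
  [[0.02, 0, 0], [0, 2.02, 0], 12],
  [[0.015, 0, 0], [0, 1.5, 0], 12],
])

```text
time: 8.1
ee_pos: [0.4762, -0.2612, 0.1314]
ee_rot: [-2.917, -0.489, -0.783]
force: [-0.3, 1.5, 0.3]
opening: 0.0156
gripper_force: 41.6
```

```bash
python3 -c "from h import *;rock()"
```

```text
lean by rot 0.25 by pos -0.25 radius 101.4 offU -0.3 F tool [ 0.3 -1.5 -0.2] T tool [ 0.39 -0.28  0.03] grip 41.6 t 8.1
```

Back upright with almost no force (stop at +y felt near 15°). Next the -y side.

drive_tool([
  [[0.02, 0, 0], [0, 2.02, 0], 12],
  [[0.02, 0, 0], [0, 2.02, 0], 12],
  [[0.02, 0, 0], [0, 2.02, 0], 12],
  [[0.02, 0, 0], [0, 2.02, 0], 12],
  [[0.02, 0, 0], [0, 2.02, 0], 12],
])

```text
time: 8.6
ee_pos: [0.4796, -0.2706, 0.131]
ee_rot: [-2.825, -0.512, -0.737]
force: [-0.5, 2.0, -0.4]
opening: 0.0157
gripper_force: 41.6
```

drive_tool([
  [[0.02, 0, 0], [0, 2.02, 0], 12],
  [[0.02, 0, 0], [0, 2.02, 0], 12],
])

```text
time: 8.8
ee_pos: [0.4811, -0.2743, 0.1307]
ee_rot: [-2.788, -0.521, -0.718]
force: [-1.1, 1.6, 0.6]
opening: 0.0154
gripper_force: 41.6
```

drive_tool([
  [[0.02, 0, 0], [0, 2.02, 0], 12],
])

```text
time: 8.9
ee_pos: [0.4818, -0.2758, 0.1304]
ee_rot: [-2.769, -0.526, -0.709]
force: [-2.8, 4.3, 1.5]
opening: 0.0154
gripper_force: 41.8
```

```bash
python3 -c "from h import *;rock()"
```

```text
lean by rot -9.01 by pos -9.1 radius 101.6 offU -0.3 F tool [-0.4 -5.2 -1.1] T tool [ 0.94 -0.28 -0.01] grip 41.8 t 8.9
```

drive_tool([
  [[0.02, 0, 0], [0, 2.02, 0], 12],
])

```text
time: 9.0
ee_pos: [0.4823, -0.2768, 0.1301]
ee_rot: [-2.748, -0.53, -0.698]
force: [-3.7, 6.2, 2.7]
opening: 0.0155
gripper_force: 41.8
```

drive_tool([
  [[0.02, 0, 0], [0, 2.02, 0], 12],
])

```text
time: 9.1
ee_pos: [0.483, -0.2782, 0.1298]
ee_rot: [-2.728, -0.535, -0.689]
force: [-2.6, 5.6, 3.1]
opening: 0.0155
gripper_force: 41.9
```

```bash
python3 -c "from h import *;rock()"
```

```text
lean by rot -11.51 by pos -10.65 radius 101.3 offU -0.3 F tool [ 1.  -6.6 -1.7] T tool [ 1.28 -0.2   0.01] grip 41.9 t 9.1
```

drive_tool([
  [[0.02, 0, 0], [0, 2.02, 0], 12],
])

```text
time: 9.2
ee_pos: [0.4838, -0.28, 0.1294]
ee_rot: [-2.71, -0.539, -0.68]
force: [-3.4, 6.7, 2.3]
opening: 0.0155
gripper_force: 41.9
```

drive_tool([
  [[0.02, 0, 0], [0, 2.02, 0], 12],
])

```text
time: 9.3
ee_pos: [0.4846, -0.2817, 0.1291]
ee_rot: [-2.691, -0.543, -0.671]
force: [-3.7, 5.5, 2.2]
opening: 0.0152
gripper_force: 41.8
```

```bash
python3 -c "from h import *;rock()"
```

```text
lean by rot -13.8 by pos -12.91 radius 101.3 offU -0.3 F tool [-0.3 -6.9 -1.2] T tool [ 1.25 -0.17 -0.01] grip 41.8 t 9.3
```

drive_tool([
  [[0.02, 0, 0], [0, 2.02, 0], 12],
])

```text
time: 9.4
ee_pos: [0.4855, -0.2835, 0.1287]
ee_rot: [-2.672, -0.547, -0.662]
force: [-3.4, 6.9, 2.5]
opening: 0.0152
gripper_force: 41.8
```

drive_tool([
  [[0.02, 0, 0], [0, 2.02, 0], 12],
])

```text
time: 9.5
ee_pos: [0.4864, -0.2853, 0.1283]
ee_rot: [-2.654, -0.55, -0.653]
force: [-3.4, 6.0, 2.7]
opening: 0.0153
gripper_force: 41.7
```

```bash
python3 -c "from h import *;rock()"
```

```text
lean by rot -16.1 by pos -15.17 radius 101.4 offU -0.3 F tool [ 0.3 -7.4 -1. ] T tool [ 1.25 -0.18 -0.03] grip 41.7 t 9.5
```

drive_tool([
  [[0.02, 0, 0], [0, 2.02, 0], 12],
])

```text
time: 9.6
ee_pos: [0.4872, -0.287, 0.1279]
ee_rot: [-2.635, -0.554, -0.644]
force: [-4.7, 6.3, 4.1]
opening: 0.0154
gripper_force: 41.8
```

drive_tool([
  [[0.02, 0, 0], [0, 2.02, 0], 12],
])

```text
time: 9.7
ee_pos: [0.488, -0.2888, 0.1277]
ee_rot: [-2.616, -0.558, -0.635]
force: [-5.9, 6.1, 6.9]
opening: 0.0154
gripper_force: 42.2
```

```bash
python3 -c "from h import *;rock()"
```

```text
lean by rot -18.43 by pos -17.39 radius 101.9 offU -0.2 F tool [ 0.4 -9.7 -4.9] T tool [ 1.53 -0.3   0.01] grip 42.2 t 9.7
```

drive_tool([
  [[0.015, 0, 0], [0, 1.5, 0], 12],
])

```text
time: 9.8
ee_pos: [0.4886, -0.2902, 0.1276]
ee_rot: [-2.602, -0.561, -0.628]
force: [-7.6, 5.5, 7.1]
opening: 0.0158
gripper_force: 42.3
```

```bash
python3 -c "from h import *;rock()"
```

```text
lean by rot -19.31 by pos -18.22 radius 102.2 offU -0.2 F tool [ -1.1 -10.1  -5.8] T tool [ 1.68 -0.35  0.01] grip 42.3 t 9.8
```

drive_tool([
  [[0.015, 0, 0], [0, 1.5, 0], 12],
])

```text
time: 9.9
ee_pos: [0.489, -0.2911, 0.1275]
ee_rot: [-2.586, -0.564, -0.621]
force: [-9.9, 9.3, 9.9]
opening: 0.0154
gripper_force: 42.6
```

```bash
python3 -c "from h import *;rock()"
```

```text
lean by rot -20.26 by pos -18.74 radius 102.3 offU -0.2 F tool [ -0.5 -15.3  -6.8] T tool [ 1.89 -0.44  0.03] grip 42.6 t 9.9
```

drive_tool([
  [[-0.02, 0, 0], [0, -2.02, 0], 12],
  [[-0.02, 0, 0], [0, -2.02, 0], 12],
  [[-0.02, 0, 0], [0, -2.02, 0], 12],
  [[-0.02, 0, 0], [0, -2.02, 0], 12],
  [[-0.02, 0, 0], [0, -2.02, 0], 12],
])

```text
time: 10.4
ee_pos: [0.4856, -0.284, 0.1288]
ee_rot: [-2.689, -0.542, -0.67]
force: [1.6, 3.4, -2.0]
opening: 0.0154
gripper_force: 41.3
```

drive_tool([
  [[-0.02, 0, 0], [0, -2.02, 0], 12],
  [[-0.02, 0, 0], [0, -2.02, 0], 12],
  [[-0.02, 0, 0], [0, -2.02, 0], 12],
  [[-0.02, 0, 0], [0, -2.02, 0], 12],
  [[-0.02, 0, 0], [0, -2.02, 0], 12],
])

```text
time: 10.9
ee_pos: [0.4812, -0.2751, 0.1309]
ee_rot: [-2.782, -0.523, -0.715]
force: [0.5, 3.4, -1.8]
opening: 0.0156
gripper_force: 41.2
```

drive_tool([
  [[-0.02, 0, 0], [0, -2.02, 0], 12],
  [[-0.02, 0, 0], [0, -2.02, 0], 12],
  [[-0.02, 0, 0], [0, -2.02, 0], 12],
  [[-0.02, 0, 0], [0, -2.02, 0], 12],
  [[-0.02, 0, 0], [0, -2.02, 0], 12],
])

```text
time: 11.4
ee_pos: [0.4774, -0.2658, 0.1318]
ee_rot: [-2.874, -0.5, -0.761]
force: [0.5, 2.8, -2.0]
opening: 0.0153
gripper_force: 41.3
```

drive_tool([
  [[-0.02, 0, 0], [0, -2.02, 0], 12],
  [[-0.02, 0, 0], [0, -2.02, 0], 12],
  [[-0.01, 0, 0], [0, -1, 0], 12],
  [[0, 0, 0], [0, 0, 0], 12],
])

```text
time: 11.8
ee_pos: [0.4757, -0.2612, 0.1321]
ee_rot: [-2.92, -0.489, -0.785]
force: [0.6, 3.1, -1.9]
opening: 0.0155
gripper_force: 41.3
```

```bash
python3 -c "from h import *;rock()"
```

```text
lean by rot 0.41 by pos -0.16 radius 102.2 offU -0.2 F tool [ 0.4 -2.7  2.4] T tool [ 0.71 -0.4   0.07] grip 41.3 t 11.8
```

drive_tool([
  [[0, 0, 0], [0, -0.7, -1.5], 12],
  [[0, 0, 0], [0, 0, -1.5], 12],
])

```text
time: 12.0
ee_pos: [0.4743, -0.2616, 0.1349]
ee_rot: [-2.92, -0.488, -0.785]
force: [-0.2, 2.5, -1.8]
opening: 0.0157
gripper_force: 41.4
```

drive_tool([
  [[0, 0, 0], [0, 0, -1.5], 12],
])

```text
time: 12.1
ee_pos: [0.4736, -0.2618, 0.1362]
ee_rot: [-2.919, -0.488, -0.785]
force: [-0.2, 2.0, -2.3]
opening: 0.0155
gripper_force: 41.4
```

```bash
python3 -c "from h import *;rock()"
```

```text
lean by rot 0.4 by pos -0.09 radius 106.9 offU -0.2 F tool [-0.7 -2.   2.2] T tool [ 0.5  -0.34  0.01] grip 41.4 t 12.1
```

drive_tool([
  [[0, 0, 0], [0, -0.2, -1.5], 12],
  [[0, 0, 0], [0, 0, -2], 12],
])

```text
time: 12.3
ee_pos: [0.4719, -0.2624, 0.1394]
ee_rot: [-2.92, -0.488, -0.785]
force: [-0.3, 0.9, -1.2]
opening: 0.0154
gripper_force: 41.5
```

drive_tool([
  [[0, 0, 0], [0, 0, -3], 12],
  [[0, 0, 0], [0, 0, -3], 12],
])

```text
time: 12.5
ee_pos: [0.4692, -0.2637, 0.145]
ee_rot: [-2.921, -0.488, -0.786]
force: [-0.1, -0.7, -1.7]
opening: 0.0153
gripper_force: 41.6
```

drive_tool([
  [[0, 0, 0], [0, 0, -5], 12],
  [[0, 0, 0], [0, 0, -5], 12],
])

```text
time: 12.7
ee_pos: [0.4641, -0.2647, 0.1534]
ee_rot: [-2.92, -0.488, -0.785]
force: [-0.3, -0.9, -1.2]
opening: 0.0156
gripper_force: 41.6
```

```bash
python3 -c "from h import *;rock()"
```

```text
lean by rot 0.43 by pos 0.08 radius 126.8 offU -0.1 F tool [-1.1  0.8  0.8] T tool [-0.01 -0.41  0.01] grip 41.6 t 12.7
```

drive_tool([
  [[0, 0, 0], [0, 0, -8], 12],
  [[0, 0, 0], [0, 0, -8], 12],
  [[0, 0, 0], [0, 0, -10], 12],
  [[0, 0, 0], [0, 0, -10], 12],
  [[0, 0, 0], [0, 0, -10], 12],
])

```text
time: 13.2
ee_pos: [0.4419, -0.2717, 0.1936]
ee_rot: [-2.919, -0.488, -0.785]
force: [0.6, 0.5, -1.0]
opening: 0.0152
gripper_force: 41.5
```

drive_tool([
  [[0, 0, 0], [0, 0, -15], 12],
  [[0, 0, 0], [0, 0, -15], 12],
  [[0, 0, 0], [0, 0, -15], 12],
  [[0, 0, 0], [0, 0, -15], 12],
  [[0, 0, 0], [0, 0, -14], 12],
])

```text
time: 13.7
ee_pos: [0.4066, -0.2834, 0.2578]
ee_rot: [-2.92, -0.488, -0.785]
force: [-0.2, 0.4, -1.6]
opening: 0.0151
gripper_force: 41.5
```

drive_tool([
  [[0, 0, 0], [0, 0, 0], 12],
  [[0, 0, 0], [0, 0, 0], 12],
])

```text
time: 13.9
ee_pos: [0.407, -0.2833, 0.2569]
ee_rot: [-2.92, -0.488, -0.785]
force: [-1.2, -0.8, -2.1]
opening: 0.0157
gripper_force: 41.6
```

Run:
```python
from h import *
rock(); st()
o=env.get_obs(); M=R.from_rotvec(o["ee_rot"]).as_matrix()
# make tool vertical, keep closing axis horizontal
z=-Z; y=M[:,1]-(M[:,1]@z)*z; y/=np.linalg.norm(y); Rt=np.stack([np.cross(y,z),y,z],1)
plan(Rt,np.array([.543,.179,.25]))
print("pot world-in-target x,y axes",Rt.round(3).tolist())
C=[]
for n in("side","top"):
    p=viewer.get_image(n); x,y=map(int,proj(p,[.44,-.26,.17])); C.append(cv2.resize(p["frame"][y-40:y+40,x-40:x+40],(400,400),interpolation=cv2.INTER_CUBIC))
cv2.imwrite("pics/c3.png",np.hstack(C))
```

```text
lean by rot 0.42 by pos 0.3 radius 246.4 offU -0.3 F tool [-2.2  0.4  1.1] T tool [ 0.   -0.35 -0.01] grip 41.6 t 13.9
{'time': np.float64(13.9), 'q': array([-1.067, -0.259,  2.155,  0.557,  1.198, -0.022]), 'ee_pos': array([ 0.407, -0.283,  0.257]), 'ee_rot': array([-2.92 , -0.488, -0.785]), 'force': array([-1.169, -0.791, -2.101]), 'wrist_torque': array([-0.112,  0.331,  0.006]), 'gripper_force': np.float64(41.634), 'opening': np.float64(0.016)}
pos [ 0.407  -0.2833  0.2569] turn(tool) [ 0.006  -0.5242  0.0016] shift in now-tool mm [ 238.6 -393.5  143.2] shift in target-tool mm [ 278.3 -393.4    6.9]
pot world-in-target x,y axes [[0.946, 0.324, -0.0], [0.324, -0.946, -0.0], [-0.0, 0.0, -1.0]]
```

View pics/c3.png

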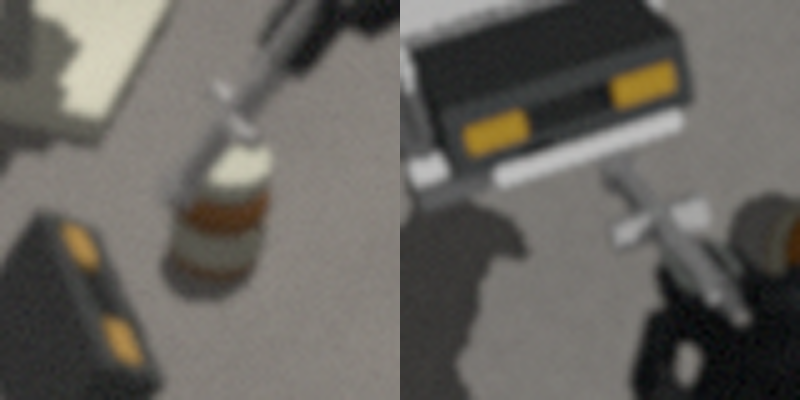

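Carrier is out, crosspiece visible at (235,115) in the left crop, held along the tool axis. Upright it, then carry it to above the white pot.

drive_tool([
  [[0.0015, -0.131, 0], [0, 0, 0], 12],
  [[0.0015, -0.131, 0], [0, 0, 0], 12],
  [[0.0015, -0.131, 0], [0, 0, 0], 12],
  [[0.0015, -0.131, 0], [0, 0, 0], 12],
  [[0, 0, 0], [0, 0, 0], 12],
])

```text
time: 14.5
ee_pos: [0.409, -0.2819, 0.256]
ee_rot: [-3.096, -0.524, 0.0]
force: [0.5, -0.8, -1.9]
opening: 0.0157
gripper_force: 41.5
```

drive_tool([
  [[0, 0, 0], [10, -14, 0], 12],
  [[0, 0, 0], [20, -28, 0], 12],
  [[0, 0, 0], [20, -28, 0], 12],
  [[0, 0, 0], [20, -28, 0], 12],
  [[0, 0, 0], [20, -28, 0], 12],
])

```text
time: 15.0
ee_pos: [0.4509, -0.1333, 0.2557]
ee_rot: [-3.096, -0.517, -0.002]
force: [0.2, -0.2, -1.6]
opening: 0.0151
gripper_force: 41.5
```

drive_tool([
  [[0, 0, 0], [20, -28, 0], 12],
  [[0, 0, 0], [20, -28, 0], 12],
  [[0, 0, 0], [20, -28, 0], 12],
  [[0, 0, 0], [20, -28, 0], 12],
  [[0, 0, 0], [20, -28, 0], 12],
])

```text
time: 15.5
ee_pos: [0.4999, 0.0316, 0.2558]
ee_rot: [-3.095, -0.517, -0.0]
force: [-0.2, -0.3, -2.0]
opening: 0.0155
gripper_force: 41.5
```

drive_tool([
  [[0, 0, 0], [20, -28, 0], 12],
  [[0, 0, 0], [20, -28, 0], 12],
  [[0, 0, 0], [20, -28, 0], 12],
  [[0, 0, 0], [20, -28, 0], 12],
  [[0, 0, 0], [6, -10, 0], 12],
])

```text
time: 16.0
ee_pos: [0.5416, 0.1757, 0.2557]
ee_rot: [-3.094, -0.521, 0.001]
force: [0.5, -1.0, -1.7]
opening: 0.0155
gripper_force: 41.5
```

drive_tool([
  [[0, 0, 0], [0, 0, 0], 12],
  [[0, 0, 0], [0, 0, 0], 12],
])

```text
time: 16.2
ee_pos: [0.5414, 0.1727, 0.2562]
ee_rot: [-3.098, -0.518, 0.002]
force: [1.7, -0.7, -0.1]
opening: 0.0152
gripper_force: 41.5
```

Run:
```python
from h import *
st()
o=env.get_obs(); M=R.from_rotvec(o["ee_rot"]).as_matrix()
z=-Z; y=M[:,1]-(M[:,1]@z)*z; y/=np.linalg.norm(y); Rt=np.stack([np.cross(y,z),y,z],1)
plan(Rt,np.array([.543,.179,.25]))
C=[]
for n in("side","top"):
    p=viewer.get_image(n); P=cloud(p)
    s=(abs(P[...,0]-.543)<.06)&(abs(P[...,1]-.179)<.06)
    for a,b in((.062,.085),(.115,.15),(.15,.17),(.17,.2),(.2,.222),(.222,.24)):
        Q=P[s&(P[...,2]>a)&(P[...,2]<b)]
        if len(Q): print(n,a,len(Q),Q.min(0).round(3),Q.max(0).round(3),np.median(Q,0).round(3))
    x,y=map(int,proj(p,[.543,.179,.12])); C.append(cv2.resize(p["frame"][y-50:y+50,x-50:x+50],(400,400),interpolation=cv2.INTER_CUBIC))
cv2.imwrite("pics/c4.png",np.hstack(C))
```

```text
{'time': np.float64(16.2), 'q': array([1.300e-01, 3.900e-02, 1.825e+00, 1.000e-03, 1.278e+00, 1.369e+00]), 'ee_pos': array([0.541, 0.173, 0.256]), 'ee_rot': array([-3.098e+00, -5.180e-01,  2.000e-03]), 'force': array([ 1.732, -0.749, -0.069]), 'wrist_torque': array([ 0.013,  0.027, -0.029]), 'gripper_force': np.float64(41.505), 'opening': np.float64(0.015)}
pos [0.5414 0.1727 0.2562] turn(tool) [-0.0008  0.001   0.    ] shift in now-tool mm [ 3.6 -5.5  6.2] shift in target-tool mm [ 3.6 -5.5  6.2]
side 0.062 350 [0.501 0.137 0.062] [0.583 0.221 0.079] [0.543 0.168 0.073]
side 0.15 57 [0.533 0.168 0.15 ] [0.553 0.186 0.17 ] [0.541 0.18  0.162]
side 0.17 32 [0.533 0.171 0.17 ] [0.551 0.181 0.197] [0.548 0.179 0.179]
side 0.2 126 [0.528 0.152 0.2  ] [0.557 0.2   0.222] [0.54  0.184 0.215]
side 0.222 34 [0.533 0.174 0.222] [0.549 0.183 0.239] [0.54  0.178 0.228]
top 0.062 64 [0.508 0.138 0.062] [0.575 0.219 0.079] [0.535 0.149 0.072]
top 0.2 1 [0.544 0.147 0.209] [0.544 0.147 0.209] [0.544 0.147 0.209]
```

View pics/c4.png

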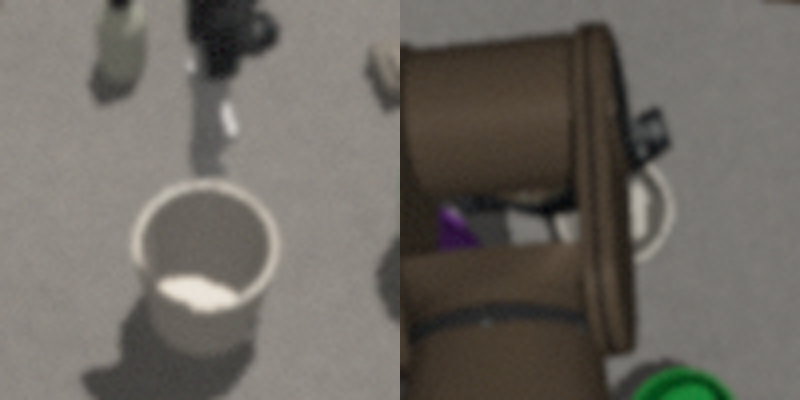

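drive_tool([
  [[0, 0, 0], [3, -5.5, 10], 12],
  [[0, 0, 0], [0, 0, 20], 12],
  [[0, 0, 0], [0, 0, 0], 12],
])

```text
time: 16.6
ee_pos: [0.5409, 0.1791, 0.2231]
ee_rot: [-3.098, -0.517, 0.01]
force: [-0.6, -0.1, -1.5]
opening: 0.0154
gripper_force: 41.5
```

drive_tool([
  [[0, 0, 0], [0, 0, 0], 12],
])

```text
time: 16.7
ee_pos: [0.5424, 0.1794, 0.2261]
ee_rot: [-3.098, -0.517, 0.003]
force: [0.2, -0.7, -1.2]
opening: 0.0152
gripper_force: 41.5
```

```bash
python3 -c "
from h import *
o=env.get_obs(); plan(R.from_rotvec(o['ee_rot']).as_matrix(),np.array([.543,.179,.117])); st()"
```

```text
pos [0.5424 0.1794 0.2261] turn(tool) [0. 0. 0.] shift in now-tool mm [  0.6   0.6 109.1] shift in target-tool mm [  0.6   0.6 109.1]
{'time': np.float64(16.7), 'q': array([1.420e-01, 7.200e-02, 1.848e+00, 1.000e-03, 1.224e+00, 1.381e+00]), 'ee_pos': array([0.542, 0.179, 0.226]), 'ee_rot': array([-3.098e+00, -5.170e-01,  3.000e-03]), 'force': array([ 0.154, -0.672, -1.154]), 'wrist_torque': array([ 0.01, -0.03, -0.04]), 'gripper_force': np.float64(41.492), 'opening': np.float64(0.015)}
```

drive_tool([
  [[0, 0, 0], [0, 0, 18], 12],
  [[0, 0, 0], [0, 0, 18], 12],
  [[0, 0, 0], [0, 0, 18], 12],
  [[0, 0, 0], [0, 0, 18], 12],
  [[0, 0, 0], [0, 0, 8], 12],
])

```text
time: 17.2
ee_pos: [0.5426, 0.1796, 0.146]
ee_rot: [-3.098, -0.518, 0.002]
force: [0.2, -1.1, -1.4]
opening: 0.0152
gripper_force: 41.5
```

drive_tool([
  [[0, 0, 0], [0, 0, 5], 12],
  [[0, 0, 0], [0, 0, 5], 12],
  [[0, 0, 0], [0, 0, 3], 12],
  [[0, 0, 0], [0, 0, 0], 12],
])

```text
time: 17.6
ee_pos: [0.543, 0.1798, 0.134]
ee_rot: [-3.098, -0.518, -0.001]
force: [-0.1, -0.7, -1.4]
opening: 0.0158
gripper_force: 41.5
```

drive_tool([
  [[0, 0, 0], [0, 0, 1.5], 12],
  [[0, 0, 0], [0, 0, 1.5], 12],
])

```text
time: 17.8
ee_pos: [0.5432, 0.1798, 0.1313]
ee_rot: [-3.098, -0.518, -0.002]
force: [0.9, 0.1, -1.7]
opening: 0.0155
gripper_force: 41.5
```

drive_tool([
  [[0, 0, 0], [0, 0, 2], 12],
  [[0, 0, 0], [0, 0, 2], 12],
  [[0, 0, 0], [0, 0, 1.5], 12],
])

```text
time: 18.1
ee_pos: [0.5428, 0.1797, 0.1251]
ee_rot: [-3.098, -0.518, 0.0]
force: [0.2, 0.0, -1.2]
opening: 0.0153
gripper_force: 41.5
```

drive_tool([
  [[0, 0, 0], [0, 0, 1.5], 12],
  [[0, 0, 0], [0, 0, 1.5], 12],
])

```text
time: 18.3
ee_pos: [0.5429, 0.1798, 0.1222]
ee_rot: [-3.098, -0.518, -0.0]
force: [0.4, 0.6, -1.4]
opening: 0.0157
gripper_force: 41.5
```

drive_tool([
  [[0, 0, 0], [0, 0, 1], 12],
  [[0, 0, 0], [0, 0, 0], 12],
])

```text
time: 18.5
ee_pos: [0.5428, 0.1798, 0.1211]
ee_rot: [-3.098, -0.518, 0.0]
force: [0.2, -0.0, -0.9]
opening: 0.0156
gripper_force: 41.5
```

drive_tool([
  [[0, 0, 0], [0, 0, 1], 12],
  [[0, 0, 0], [0, 0, 1], 12],
])

```text
time: 18.7
ee_pos: [0.543, 0.1798, 0.1194]
ee_rot: [-3.098, -0.518, -0.001]
force: [-0.2, 0.0, -1.1]
opening: 0.0153
gripper_force: 41.5
```

drive_tool([
  [[0, 0, 0], [0, 0, 1], 12],
  [[0, 0, 0], [0, 0, 0], 12],
])

```text
time: 18.9
ee_pos: [0.5428, 0.1797, 0.1182]
ee_rot: [-3.098, -0.518, 0.0]
force: [-0.7, 0.5, -1.4]
opening: 0.0156
gripper_force: 41.5
```

drive_tool([
  [[0, 0, 0], [0, 0, 1], 12],
  [[0, 0, 0], [0, 0, 0], 12],
])

```text
time: 19.1
ee_pos: [0.5428, 0.1797, 0.1172]
ee_rot: [-3.098, -0.518, 0.0]
force: [0.1, -0.3, -0.9]
opening: 0.0155
gripper_force: 41.5
```

drive_tool([
  [[0, 0, 0], [0, 0, 1], 12],
  [[0, 0, 0], [0, 0, 0], 12],
])

```text
time: 19.3
ee_pos: [0.5428, 0.1798, 0.1162]
ee_rot: [-3.098, -0.518, 0.0]
force: [-0.1, -0.3, -1.7]
opening: 0.0154
gripper_force: 41.5
```

drive_tool([
  [[0, 0, 0], [0, 0, 1], 12],
  [[0, 0, 0], [0, 0, 0], 12],
])

```text
time: 19.5
ee_pos: [0.543, 0.1798, 0.1155]
ee_rot: [-3.098, -0.518, -0.001]
force: [-0.1, 0.1, -1.1]
opening: 0.0152
gripper_force: 41.7
```

```bash
python3 -c "from h import *;st()"
```

```text
{'time': np.float64(19.5), 'q': array([0.142, 0.196, 1.927, 0.   , 1.018, 1.381]), 'ee_pos': array([0.543, 0.18 , 0.115]), 'ee_rot': array([-3.098e+00, -5.180e-01, -1.000e-03]), 'force': array([-0.093,  0.071, -1.094]), 'wrist_torque': array([-0.032,  0.069,  0.001]), 'gripper_force': np.float64(41.719), 'opening': np.float64(0.015)}
```

drive_tool([
  [[0, 0, 0], [0, 0, 0.7], 12],
  [[0, 0, 0], [0, 0, 0], 12],
])

```text
time: 19.7
ee_pos: [0.5432, 0.1798, 0.1153]
ee_rot: [-3.098, -0.518, -0.001]
force: [-0.1, 0.1, 2.7]
opening: 0.0154
gripper_force: 42.1
```

drive_tool([
  [[0, 0, 0], [0, 0, 0.7], 12],
  [[0, 0, 0], [0, 0, 0], 12],
])

```text
time: 19.9
ee_pos: [0.5434, 0.1799, 0.1153]
ee_rot: [-3.098, -0.518, -0.001]
force: [-2.2, 0.1, 5.0]
opening: 0.0155
gripper_force: 42.5
```

```bash
python3 -c "from h import *;st()"
```

```text
{'time': np.float64(19.9), 'q': array([0.142, 0.197, 1.926, 0.   , 1.017, 1.381]), 'ee_pos': array([0.543, 0.18 , 0.115]), 'ee_rot': array([-3.098e+00, -5.180e-01, -1.000e-03]), 'force': array([-2.241,  0.05 ,  4.97 ]), 'wrist_torque': array([-0.071,  0.577,  0.02 ]), 'gripper_force': np.float64(42.541), 'opening': np.float64(0.015)}
```

Floor contact felt (about 6 N). The foot is a round disc, so I'll tip the carrier gently until the crosspiece rests on the wall, then release; that way it can't fall.

drive_tool([
  [[0, 0, 0], [0, 0, -0.8], 12],
  [[0.02, 0, 0], [0, 2.02, 0], 12],
  [[0.02, 0, 0], [0, 2.02, 0], 12],
  [[0.02, 0, 0], [0, 2.02, 0], 12],
  [[0, 0, 0], [0, 0, 0], 12],
])

```text
time: 20.4
ee_pos: [0.5454, 0.1736, 0.1151]
ee_rot: [-3.039, -0.505, 0.014]
force: [-1.8, -0.1, 6.5]
opening: 0.0155
gripper_force: 42.4
```

drive_tool([
  [[0.02, 0, 0], [0, 2.02, 0], 12],
  [[0.02, 0, 0], [0, 2.02, 0], 12],
  [[0, 0, 0], [0, 0, 0], 12],
])

```text
time: 20.7
ee_pos: [0.5468, 0.1696, 0.1147]
ee_rot: [-3.0, -0.5, 0.024]
force: [-1.0, -0.3, 5.2]
opening: 0.0151
gripper_force: 42.5
```

drive_tool([
  [[0.02, 0, 0], [0, 2.02, 0], 12],
  [[0.02, 0, 0], [0, 2.02, 0], 12],
  [[0, 0, 0], [0, 0, 0], 12],
])

```text
time: 21.0
ee_pos: [0.5482, 0.1656, 0.1142]
ee_rot: [-2.961, -0.494, 0.033]
force: [-0.5, -0.5, 5.6]
opening: 0.0152
gripper_force: 42.5
```

```bash
python3 -c "from h import *;st()
o=env.get_obs();M=R.from_rotvec(o['ee_rot']).as_matrix();print((M.T@o['force']).round(1),'foot',(o['ee_pos']+M[:,2]*.111).round(4))"
```

```text
{'time': np.float64(21.0), 'q': array([0.058, 0.207, 1.922, 0.157, 1.055, 1.218]), 'ee_pos': array([0.548, 0.166, 0.114]), 'ee_rot': array([-2.961, -0.494,  0.033]), 'force': array([-0.489, -0.456,  5.642]), 'wrist_torque': array([-0.333,  0.137, -0.002]), 'gripper_force': np.float64(42.469), 'opening': np.float64(0.015)}
[-0.6 -0.5 -5.6] foot [0.5432 0.1804 0.0043]
```

Tilt is 8° so far, with no lateral contact yet. Continue in small steps.

drive_tool([
  [[0.02, 0, 0], [0, 2.02, 0], 12],
  [[0, 0, 0], [0, 0, 0], 12],
])

```text
time: 21.2
ee_pos: [0.5487, 0.1642, 0.1139]
ee_rot: [-2.941, -0.49, 0.038]
force: [-0.3, -0.5, 5.6]
opening: 0.0155
gripper_force: 42.4
```

drive_tool([
  [[0.02, 0, 0], [0, 2.02, 0], 12],
  [[0, 0, 0], [0, 0, 0], 12],
])

```text
time: 21.4
ee_pos: [0.5494, 0.1623, 0.1135]
ee_rot: [-2.921, -0.487, 0.043]
force: [0.4, -0.2, 5.4]
opening: 0.0154
gripper_force: 42.4
```

```bash
python3 -c "from h import *;st()
o=env.get_obs();M=R.from_rotvec(o['ee_rot']).as_matrix();print((M.T@o['force']).round(1),'foot',(o['ee_pos']+M[:,2]*.111).round(4))"
```

```text
{'time': np.float64(21.4), 'q': array([0.035, 0.213, 1.92 , 0.2  , 1.07 , 1.174]), 'ee_pos': array([0.549, 0.162, 0.114]), 'ee_rot': array([-2.921, -0.487,  0.043]), 'force': array([ 0.408, -0.216,  5.413]), 'wrist_torque': array([-0.009,  0.095, -0.01 ]), 'gripper_force': np.float64(42.432), 'opening': np.float64(0.015)}
[ 0.3 -0.7 -5.4] foot [0.5429 0.1814 0.0044]
```

drive_tool([
  [[0.02, 0, 0], [0, 2.02, 0], 12],
  [[0, 0, 0], [0, 0, 0], 12],
])

```text
time: 21.6
ee_pos: [0.5498, 0.1607, 0.1131]
ee_rot: [-2.901, -0.483, 0.048]
force: [0.2, 1.3, 4.9]
opening: 0.0155
gripper_force: 42.4
```

drive_tool([
  [[0.015, 0, 0], [0, 1.5, 0], 12],
  [[0, 0, 0], [0, 0, 0], 12],
])

```text
time: 21.8
ee_pos: [0.55, 0.1598, 0.1128]
ee_rot: [-2.885, -0.481, 0.052]
force: [-1.5, 1.2, 5.3]
opening: 0.0151
gripper_force: 42.4
```

```bash
python3 -c "from h import *;st()
o=env.get_obs();M=R.from_rotvec(o['ee_rot']).as_matrix();print((M.T@o['force']).round(1),'foot',(o['ee_pos']+M[:,2]*.111).round(4))"
```

```text
{'time': np.float64(21.8), 'q': array([0.016, 0.219, 1.917, 0.237, 1.085, 1.137]), 'ee_pos': array([0.55 , 0.16 , 0.113]), 'ee_rot': array([-2.885, -0.481,  0.052]), 'force': array([-1.455,  1.153,  5.335]), 'wrist_torque': array([ 0.388,  0.13 , -0.011]), 'gripper_force': np.float64(42.381), 'opening': np.float64(0.015)}
[-1.  -2.7 -4.9] foot [0.5423 0.1827 0.0045]
```

Wall contact felt (2–3 N). I'll relieve the downward load and open slowly.

drive_tool([
  [[0, 0, 0], [0, -0.3, -0.6], 12],
  [[0, 0, 0], [0, 0, 0], 15.5],
  [[0, 0, 0], [0, 0, 0], 17],
  [[0, 0, 0], [0, 0, 0], 18],
  [[0, 0, 0], [0, 0, 0], 20],
], force=20)

```text
time: 22.3
ee_pos: [0.5492, 0.1593, 0.1124]
ee_rot: [-2.889, -0.483, 0.055]
force: [0.1, 0.3, 0.5]
opening: 0.0196
gripper_force: 0.0
```

drive_tool([
  [[0, 0, 0], [0, 0, 0], 24],
  [[0, 0, 0], [0, 0, 0], 30],
  [[0, 0, 0], [0, 0, 0], 40],
  [[0, 0, 0], [0, 0, 0], 50],
  [[0, 0, 0], [0, 0, 0], 50],
])

```text
time: 22.8
ee_pos: [0.5499, 0.1595, 0.1133]
ee_rot: [-2.889, -0.483, 0.052]
force: [-0.3, -0.6, -0.0]
opening: 0.0502
gripper_force: 0.0
```

Run:
```python
from h import *
st(); p=viewer.get_image("side"); x,y=map(int,proj(p,[.543,.179,.1]))
cv2.imwrite("pics/c5.png",cv2.resize(p["frame"][y-50:y+50,x-60:x+60],(600,500),interpolation=cv2.INTER_CUBIC))
```

```text
{'time': np.float64(22.8), 'q': array([0.017, 0.218, 1.917, 0.232, 1.085, 1.14 ]), 'ee_pos': array([0.55 , 0.16 , 0.113]), 'ee_rot': array([-2.889, -0.483,  0.052]), 'force': array([-0.328, -0.635, -0.012]), 'wrist_torque': array([-0.124, -0.053,  0.021]), 'gripper_force': np.float64(0.0), 'opening': np.float64(0.05)}
```

View pics/c5.png

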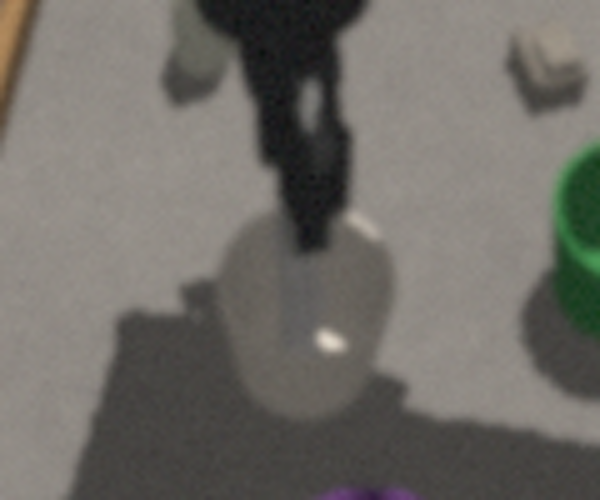

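The carrier stands in the pot (bar at 300,290), fingers clear of it. Retreat along the tool axis.

drive_tool([
  [[0, 0, 0], [0, 0, -5], 50],
  [[0, 0, 0], [0, 0, -10], 50],
  [[0, 0, 0], [0, 0, -15], 50],
  [[0, 0, 0], [0, 0, -20], 50],
  [[0, 0, 0], [0, 0, -20], 50],
])

```text
time: 23.35
ee_pos: [0.5552, 0.145, 0.1838]
ee_rot: [-2.889, -0.483, 0.05]
force: [-0.6, 0.6, -0.3]
opening: 0.0501
gripper_force: 0.0
```

drive_tool([
  [[0, 0, 0], [0, 0, -25], 50],
  [[0, 0, 0], [-20, 20, -25], 50],
  [[0, 0, 0], [-30, 30, 0], 50],
  [[0, 0, 0], [-30, 30, 0], 50],
  [[0, 0, 0], [0, 0, 0], 50],
])

```text
time: 23.85
ee_pos: [0.5067, 0.0321, 0.2141]
ee_rot: [-2.891, -0.477, 0.052]
force: [-0.8, 0.9, -0.7]
opening: 0.0503
gripper_force: 0.0
```

Run:
```python
from h import *
st(); C=[]
for n in("side","top"):
    p=viewer.get_image(n); P=cloud(p)
    s=(abs(P[...,0]-.543)<.06)&(abs(P[...,1]-.179)<.06)
    for a,b in((.066,.08),(.09,.115),(.12,.165)):
        Q=P[s&(P[...,2]>a)&(P[...,2]<b)]
        if len(Q): print(n,a,len(Q),Q.mean(0).round(3),Q.min(0).round(3),Q.max(0).round(3))
    x,y=map(int,proj(p,[.543,.179,.08])); C.append(cv2.resize(p["frame"][y-50:y+50,x-50:x+50],(400,400),interpolation=cv2.INTER_CUBIC))
cv2.imwrite("pics/c6.png",np.hstack(C))
```

```text
{'time': np.float64(23.85), 'q': array([-0.225, -0.022,  1.976,  0.188,  1.306,  0.958]), 'ee_pos': array([0.507, 0.032, 0.214]), 'ee_rot': array([-2.891, -0.477,  0.052]), 'force': array([-0.783,  0.861, -0.663]), 'wrist_torque': array([-0.055, -0.03 ,  0.004]), 'gripper_force': np.float64(0.0), 'opening': np.float64(0.05)}
side 0.066 353 [0.542 0.181 0.074] [0.501 0.138 0.066] [0.583 0.222 0.08 ]
side 0.09 59 [0.548 0.169 0.104] [0.539 0.157 0.091] [0.559 0.173 0.114]
side 0.12 122 [0.55  0.16  0.138] [0.54  0.144 0.12 ] [0.56  0.169 0.15 ]
top 0.066 209 [0.545 0.18  0.073] [0.502 0.138 0.066] [0.584 0.219 0.079]
top 0.09 10 [0.544 0.162 0.105] [0.54  0.151 0.091] [0.55  0.17  0.115]
top 0.12 48 [0.55  0.154 0.142] [0.542 0.144 0.122] [0.56  0.166 0.152]
```

View pics/c6.png

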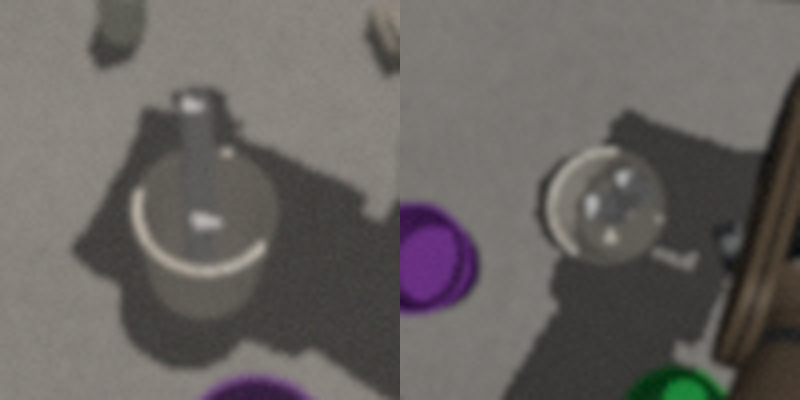

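The carrier stands in the white pot, foot down (top of bar at 190,100 left crop, crosspiece at 205,220). Its top is at about z 0.15, the pot hasn't moved and the gripper is clear. Handing in.

```bash
python3 -c "from h import *;print(ticket.finish_job())"
```

```text
the job is handed in; nothing more can be done
None
```

I rocked the carrier to both stops (about 15 N each side), drew it straight out and left it standing foot first in the white pot, leaning about 12° on the wall; pot unmoved, job handed in at about 24 s, verdict not shown.

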